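Bring the empty loaf tin round to the dough chute

ROBOT

A 7-joint arm with a two-finger parallel gripper is mounted at the origin on the work surface. World frame = base frame: x ahead of the robot, y to its left, z up, the work surface at z = 0. Lengths are in m, angles in degrees, forces in N, time in s.
With the tool pointing down it reaches from about 0.425 to 0.875 m from the base axis. Payload 4.7 kg.
Tool frame: the origin (TCP) lies on the centre line of the jaws, within the pads' length; the fingertips stand 19 mm ahead of it and the grasp point (between the pads) is the TCP; z points along the fingers, y is the line along which they close (so a half turn about z gives the same grasp; the last joint's range is limited). The gripper opens to 87 mm and grips with 3 to 60 N. Pads are 19 mm wide; open, the fingers measure 117 mm over their backs; the gripper's body (75 mm by 190 mm) begins 51 mm behind the grasp point.
Start: joints at [66.641, 18.392, -4.016, 83.108, 1.295, 78.541, -3.26], TCP at [0.266, -0.593, 0.242] pointing down, gripper open.
Joint ranges: [-163.93, 163.93], [-17.29, 119.83], [-79.2, 71.16], [3.27, 140.29], [-89.18, 269.18], [5.43, 117.66], [-154.24, 154.24]. Speed limits (degrees/s): [147.25, 147.25, 180, 180, 180, 180, 180].

INTERFACE

Orientations are given as [roll, pitch, yaw] about the fixed x, y, z axes, in that order (R = Rz(yaw) Ry(pitch) Rx(roll)).
In Python, from cell import env, imaging gives the robot as it stands.
- The arm moves only by the shell command python3 -m crank 'ROWS' [OPENING] [FORCE]. ROWS is JSON, a list of rows, each an object of numbers: "x", "y", "z": the shift along the tool's x, y, z in m; "turn": the turn about the tool's z in rad. In form: [{"x": .., "y": .., "z": .., "turn": ..}, ...]. A call has 1 to 12 rows; each row is the pose to reach, as a shift and turn from the pose commanded when the call began, along the tool's axes at that moment; what a row does not reach only later rows make up. A row lasts 1/8 s, in which the tool goes at most 62.5 mm and 10.7 degrees, less where a joint would pass 70% of its speed; a pose out of reach is approached as far as the arm can. A call with a gripper value outside its range is refused whole. OPENING is the finger opening in m, from 0 to 0.087, set as the call begins (- or left out, the last holds). The fingers move at their own pace and stop on an object; FORCE is the grip in N (left out, the last holds). Time passes only in rows, so rows that repeat a pose let the fingers close. It gives the time, the measured TCP pose, the force, the opening and the grip force at its end, in the units of the state.
- env.get_obs(): the state, without advancing time (a new reading comes with each control period).
- imaging.read_camera(name): name is "side" or "top"; returns the picture (420x560x3 uint8, red, green, blue); there is no depth.
- imaging.get_calibration(name): a dict with "camera_matrix" (3x3 intrinsics, pixels), "position" and "attitude" of the camera in the world. Camera axes: x right, y up, looking along -z (the intrinsics and any distortion apply to the point x, -y, -z); pixel columns grow to the right and rows downward; lengths in m; the calibration is good to about 2 mm. A picture is of the moment at which its call begins. get_calibration takes no time and is no camera call.
- env.sign_off(): hands the job in; it is judged then, once.
The state is a dict: "time_s": time; "qpos": joint angles; "joint_velocities": joint speeds; "effort": joint torques, N m; "tool_pos": TCP position; "tool_rot": TCP orientation; "force": force on the tool from outside, world axes, zero at the start; "wrist_torque": the same for the moment, N m; "grip_width": finger opening in m; "grasp_force": force on a finger pad.
Only numpy, scipy, OpenCV 4.12 (cv2) and the standard library are available. Lean on these libraries where they do the work, as an engineer would, in place of code of your own. Each camera call takes 0.05 s, during which the arm holds its last target. There are 200 camera calls.

TASK

The next piece of dough needs an empty tin: push only on the spokes of the carousel's star handle with a fingertip and turn the carousel until the empty tin on it stands squarely in front of the mouth of the dough chute, centred on it, then leave it at rest there. Do not spin it fast, and do not touch or lift the tins and loaves on it; they must stay seated in their cradles. Leave everything else on the table where it is.

Things in the scene. Friction and masses are not known exactly. Their poses are not given: they have to be found in the camera images.
- carousel: the turning part (plate, cradles, star handle); origin on the vertical turning axis at table height, x axis towards the empty tin's cradle. Turns more than once round either way, no spring: a greased bearing with about 0.22 N m of friction plus 0.5 N m for each rad per s of speed (3 to 10 N on a spoke): it stops almost at once when the push stops, and stays
- hub (a point): centre of the four-spoke star handle on top of the carousel, on the vertical turning axis, at the spokes' mid height (135 mm above the table). The black hub is 52 mm across and tops out at 156 mm. The carousel's steel plate is 344 mm across, its upper face 32 mm above the table; the star turns with it
- spoke0 (a point): centre of the black ball (22 mm across) at the tip of spoke 0 of the star handle, 125 mm from the axis, 135 mm above the table. The spoke is a level round steel bar, 14 mm thick, running straight from the hub to this ball; the four spokes are 90 degrees apart and lie midway between the tins, clear above them
- spoke1 (a point): centre of the black ball (22 mm across) at the tip of spoke 1 of the star handle, 125 mm from the axis, 135 mm above the table. The spoke is a level round steel bar, 14 mm thick, running straight from the hub to this ball; the four spokes are 90 degrees apart and lie midway between the tins, clear above them
- spoke2 (a point): centre of the black ball (22 mm across) at the tip of spoke 2 of the star handle, 125 mm from the axis, 135 mm above the table. The spoke is a level round steel bar, 14 mm thick, running straight from the hub to this ball; the four spokes are 90 degrees apart and lie midway between the tins, clear above them
- spoke3 (a point): centre of the black ball (22 mm across) at the tip of spoke 3 of the star handle, 125 mm from the axis, 135 mm above the table. The spoke is a level round steel bar, 14 mm thick, running straight from the hub to this ball; the four spokes are 90 degrees apart and lie midway between the tins, clear above them
- empty_tin: the empty loaf tin on the carousel: open box of bare metal, 62 mm radially, 100 mm across, 40 mm high, loose in its cradle with 1.5 mm play; origin under its centre, 120 mm from the turning axis, 32 mm above the table; its x axis points away from the axis
- loaf_a: same tin with a baked loaf in it (a quarter turn counter-clockwise of the empty tin seen from above), 52 mm high, top 84 mm above the table; origin under its centre, x axis away from the turning axis
- loaf_b: same tin with a baked loaf in it (half a turn away of the empty tin seen from above), 52 mm high, top 84 mm above the table; origin under its centre, x axis away from the turning axis
- loaf_c: same tin with a baked loaf in it (a quarter turn clockwise of the empty tin seen from above), 52 mm high, top 84 mm above the table; origin under its centre, x axis away from the turning axis
- cradle0 (a point): centre of the floor of the cradle that carries the empty tin; an 8 mm high rim holds the tin; it turns with the carousel, 120 mm from the axis, 32 mm above the table
- cradle1 (a point): centre of the floor of the cradle that carries loaf_a; an 8 mm high rim holds the tin; it turns with the carousel, 120 mm from the axis, 32 mm above the table
- cradle2 (a point): centre of the floor of the cradle that carries loaf_b; an 8 mm high rim holds the tin; it turns with the carousel, 120 mm from the axis, 32 mm above the table
- cradle3 (a point): centre of the floor of the cradle that carries loaf_c; an 8 mm high rim holds the tin; it turns with the carousel, 120 mm from the axis, 32 mm above the table
- drop (a point): the place below the chute's mouth where the empty tin's origin belongs: fixed, 120 mm from the turning axis towards the chute, 32 mm above the table
- chute: fixed dough chute: open sheet-metal trough 76 mm wide that slopes down towards the carousel; its lower end (mouth) is 158 mm from the turning axis and about 109 mm above the table, its upper end 342 mm from the axis and about 200 mm high. The origin is on the turning axis at table height; its x axis points from there along the chute
- spare_tin: loose empty loaf tin of the same make, 62 x 100 x 40 mm, standing on the table beside the carousel; origin under its centre
- baked_tin: loose tin with a baked loaf, 62 x 100 x 52 mm, standing on the table beside the carousel; origin under its centre
- palette_knife: palette knife lying on the table, 240 mm long; origin under its middle
- brush: pastry brush lying on the table, 190 mm long; origin under its middle
- bowl: steel bowl, 130 mm across, 55 mm high; origin under its centre
- oil: amber oil bottle, 64 mm across, 190 mm high; origin under its centre
- jar: glass jar, 72 mm across, 85 mm high; origin under its centre
Not all that is in view belongs to the job. What is shaped like the loaf_c but blue or pink is not meant.

How it is judged (in metres and radians):
On the way, in this order (a step that is already met when the one before it is completed fails the run):
1. a finger pushes on the star handle (contact force between the fingers and carousel above 0.5 N).
2. the empty tin stands in front of the chute (horizontal distance between empty_tin and drop below 0.012 m), for 0.2 s.
At the end, for the whole second after the job is handed in: The empty tin's origin is within 12 mm of the drop place in front of the chute, all four tins are upright and within 15 mm of the floor centres of their own cradles, and the carousel is at rest (below 0.03 rad/s) (horizontal distance between empty_tin and drop below 0.012 m and distance between empty_tin and cradle0 below 0.015 m and distance between loaf_a and cradle1 below 0.015 m and distance between loaf_b and cradle2 below 0.015 m and distance between loaf_c and cradle3 below 0.015 m and angle between empty_tin's own z axis and vertical below 0.1 rad and angular speed of carousel below 0.03 rad/s); the robot touches nothing.
It fails at once if the plate of the carousel is pushed instead of the star handle (over 1 N) (contact force between any of the fingers, the arm and carousel_c0 above 1 N).
It fails at once if the carousel is spun (faster than 3.5 rad/s) (angular speed of carousel above 3.5 rad/s).
It fails at once if a tin on the carousel is pushed or gripped by the fingers or the arm (over 1 N) (contact force between any of the fingers, the arm and empty_tin above 1 N or contact force between any of the fingers, the arm and loaf_a above 1 N or contact force between any of the fingers, the arm and loaf_b above 1 N or contact force between any of the fingers, the arm and loaf_c above 1 N).
It fails at once if a tin on the carousel is lifted, tipped or moved out of its cradle (distance between empty_tin and cradle0 above 0.015 m or distance between loaf_a and cradle1 above 0.015 m or distance between loaf_b and cradle2 above 0.015 m or distance between loaf_c and cradle3 above 0.015 m or angle between any of empty_tin, loaf_a, loaf_b, loaf_c's own z axis and vertical above 0.2 rad).
It fails at once if something else on the table is moved by more than 20 mm (distance of any of spare_tin, baked_tin, palette_knife, brush, bowl, oil, jar from where it was at the start of the episode above 0.02 m).
It also fails if it takes over 53 s, if anything falls off the work surface, if the arm or the gripper's body presses on something with over 40 N, if the wrist force passes 120 N, or if a joint passes its speed limit or range.

## Working session

There is one attempt and no reset: what is moved stays moved. The work goes in short steps, Python scripts to look and compute and a shell command to move; the robot and the scene stay as the last step left them, time stands still between calls to the robot, and variables do not carry over. Pictures are saved under pics/ and viewed, at most 10 in all, crops included, and the job is handed in when it is done.

```bash
mkdir -p pics
python3 - <<'E'
from cell import env, imaging
import cv2
for n in ("top","side"):
    im=imaging.read_camera(n); cv2.imwrite(f"pics/{n}0.png",im[:,:,::-1]); print(imaging.get_calibration(n))
o=env.get_obs(); print(o["time_s"],o["tool_pos"],o["tool_rot"],o["grip_width"])
E
```

```text
{'camera_matrix': array([[494.65476512,   0.        , 276.46651685],
       [  0.        , 494.65476512, 210.80798116],
       [  0.        ,   0.        ,   1.        ]]), 'position': array([0.40210596, 0.00547578, 1.67928671]), 'attitude': array([  7.37649473,  -0.53802704, -91.42799145])}
{'camera_matrix': array([[527.75649964,   0.        , 276.5654099 ],
       [  0.        , 527.75649964, 214.34559452],
       [  0.        ,   0.        ,   1.        ]]), 'position': array([-0.33453881,  1.28496903,  1.01863534]), 'attitude': array([  60.00875798,    1.37400818, -144.4243715 ])}
0.1 [ 0.26588185 -0.59261384  0.24056952] [-1.79902384e+02  5.39596963e-03  2.41671702e+01] 0.08731978642408952
```

View pics/top0.png

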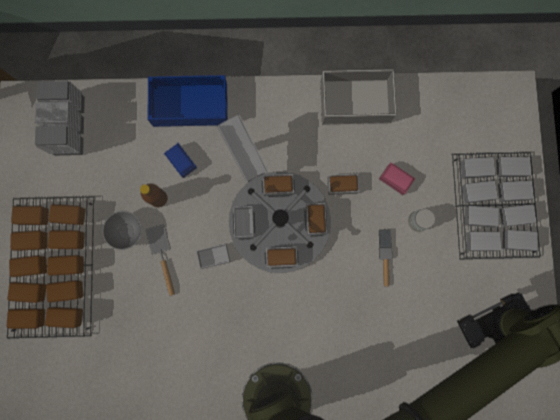

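View pics/side0.png

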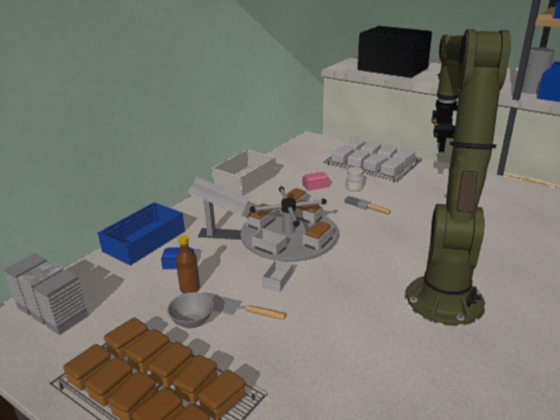

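The top view shows the carousel hub at about (281,217), the empty tin at (244,222), spoke balls at (252,248), (310,244), (309,192) and (255,190), and the chute running from (258,180) to (228,122). The side view agrees. Next I'll take an enlarged crop and measure.

```bash
cat > h.py <<'E'
import numpy as np, cv2
from scipy.spatial.transform import Rotation as R
from cell import env, imaging
def cast(name,uv,z):
    c=imaging.get_calibration(name);K=c["camera_matrix"];p=c["position"]
    r=R.from_euler("xyz",c["attitude"],degrees=True).as_matrix()
    d=np.linalg.inv(K)@np.array([uv[0],uv[1],1.]); d=r@(d*[1,-1,-1])
    return (p+d*(z-p[2])/d[2])[:2]
def proj(name,P):
    c=imaging.get_calibration(name);r=R.from_euler("xyz",c["attitude"],degrees=True).as_matrix()
    q=(r.T@(np.array(P)-c["position"]))*[1,-1,-1]; q=c["camera_matrix"]@q; return q[:2]/q[2]
E
python3 - <<'E'
from h import *
im=cv2.imread("pics/top0.png")
c=cv2.resize(im[100:290,190:370],None,fx=3.15,fy=3.15,interpolation=cv2.INTER_CUBIC)
c=cv2.convertScaleAbs(c,alpha=1.6)
cv2.imwrite("pics/crop0.png",c)
m=(im.max(2)<45).astype(np.uint8); m[:165]=0;m[290:]=0;m[:,:220]=0;m[:,345:]=0
n,l,s,ce=cv2.connectedComponentsWithStats(m)
for i in range(1,n):
    if s[i,4]>4: print(s[i,4],ce[i].round(1),cast("top",ce[i],.135).round(4))
for g in [(281,217.5)]: print(cast("top",g,.156))
o=env.get_obs();print(proj("top",o["tool_pos"]))
E
```

```text
23 [306.5 188.1] [ 0.6718 -0.111 ]
19 [250.5 190.8] [0.6674 0.0664]
198 [280.2 217.5] [ 0.5803 -0.0251]
24 [309.5 244.8] [ 0.4923 -0.1145]
20 [252.8 247. ] [0.4895 0.0627]
[ 0.57765569 -0.02726898]
[481.67846159 317.54223476]
```

View pics/crop0.png

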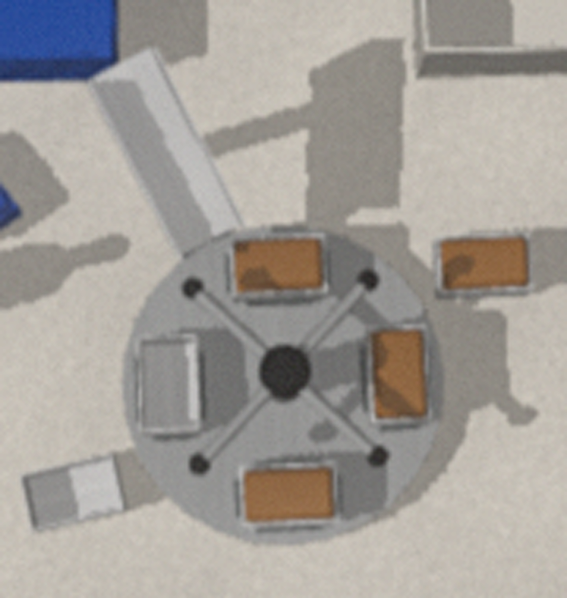

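Run:
```python
from h import *
hub=np.array([.5803,-.0241])
f=lambda p:(p[0]/3.15+190-.35,p[1]/3.15+100-.35)
pts={"mL":((184,256),.109),"mR":((243,228),.109),"uL":((90,82),.2),"uR":((155,48),.2)}
for dz in (0,.02):
  Q={}
  for k,(p,z) in pts.items():
    Q[k]=cast("top",f(p),z+dz)
  for a in "mu":
    m=(Q[a+"L"]+Q[a+"R"])/2-hub; w=np.linalg.norm(Q[a+"L"]-Q[a+"R"])
    print(dz,a,np.hypot(*m),np.degrees(np.arctan2(m[1],m[0])),w)
  d=(Q["uL"]+Q["uR"]-Q["mL"]-Q["mR"]);print("axis",np.degrees(np.arctan2(d[1],d[0])))
# side view prediction overlay for chute angle candidates
im=cv2.convertScaleAbs(cv2.imread("pics/side0.png"),alpha=1.5)
c=cv2.resize(im[160:270,170:350],None,fx=4.4,fy=4.4,interpolation=cv2.INTER_CUBIC)
for a,col in ((22,(0,0,255)),(26,(0,255,0)),(30,(255,0,0))):
  for r,z in ((.158,.109),(.342,.2)):
    for s in (-.038,.038):
      u=np.array([np.cos(np.radians(a)),np.sin(np.radians(a))]);n=np.array([-u[1],u[0]])
      q=(proj("side",[*(hub+r*u+s*n),z])-[170,160]+.5)*4.4
      cv2.circle(c,tuple(int(v) for v in q),4,col,1)
cv2.imwrite("pics/crop1.png",c)
```

```text
0 m 0.15393247854195563 26.382726356697138 0.06706338524316069
0 u 0.3344307864441796 26.977074769128176 0.0720411875912423
axis 27.48390112518921
0.02 m 0.15011214918322272 26.896474798825526 0.06620923058707116
0.02 u 0.32794682676806125 27.230274045967004 0.0710671886078495
axis 27.512029651489716
```

View pics/crop1.png

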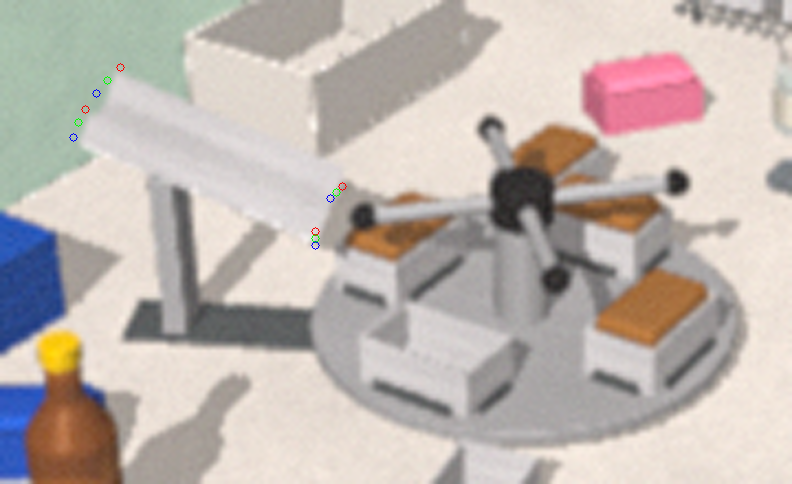

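Both views put the chute axis at about 27°. The hub is at (0.580,-0.024), and the empty tin is at about 91°, so it has to turn about 64° clockwise. I'll push the spoke at -44° from its counter-clockwise side, with the fingers closed.

```bash
python3 -m crank '[{"x":0.05,"y":-0.028,"z":0,"turn":-0.03},{"x":0.1,"y":-0.056,"z":0,"turn":-0.07},{"x":0.15,"y":-0.083,"z":0,"turn":-0.1},{"x":0.2,"y":-0.111,"z":0,"turn":-0.13},{"x":0.25,"y":-0.139,"z":0,"turn":-0.16},{"x":0.3,"y":-0.167,"z":0,"turn":-0.2},{"x":0.35,"y":-0.195,"z":0,"turn":-0.23},{"x":0.4,"y":-0.222,"z":0,"turn":-0.27},{"x":0.45,"y":-0.25,"z":0,"turn":-0.3},{"x":0.5,"y":-0.278,"z":0,"turn":-0.33},{"x":0.55,"y":-0.305,"z":0,"turn":-0.36},{"x":0.585,"y":-0.325,"z":0,"turn":-0.384}]' 0 20
python3 -m crank '[{"x":0,"y":0,"z":0,"turn":0},{"x":0,"y":0,"z":0,"turn":0},{"x":0,"y":0,"z":0,"turn":0}]'
```

```text
time_s: 1.6
tool_pos: [0.6676, -0.054, 0.2409]
tool_rot: [-179.9, -0.0, 46.3]
force: [-0.2, 0.4, -0.9]
grip_width: 0.0006
grasp_force: 0.0
time_s: 1.98
tool_pos: [0.6662, -0.0592, 0.2414]
tool_rot: [180.0, 0.1, 46.0]
force: [0.1, -0.2, -1.1]
grip_width: 0.0002
grasp_force: 0.0
```

```bash
python3 -m crank '[{"x":0,"y":0,"z":0.035,"turn":0},{"x":0,"y":0,"z":0.07,"turn":0},{"x":0,"y":0,"z":0.105,"turn":0},{"x":0,"y":0,"z":0.105,"turn":0},{"x":0,"y":0,"z":0.105,"turn":0}]'
python3 - <<'E'
from math import *
r,d0,d=.085,.0365,.0165
for f in [0]+list(range(5,51,5)):
    a=radians(f);print(f,round(d*cos(a)-r*sin(a)-d0,4),round(r*cos(a)+d*sin(a)-r,4),round(a,3))
E
```

```text
time_s: 2.6
tool_pos: [0.6674, -0.0579, 0.1383]
tool_rot: [179.9, -0.1, 46.1]
force: [0.0, 0.4, 0.2]
grip_width: 0.0004
grasp_force: 0.0
0 -0.02 0.0 0.0
5 -0.0275 0.0011 0.087
10 -0.035 0.0016 0.175
15 -0.0426 0.0014 0.262
20 -0.0501 0.0005 0.349
25 -0.0575 -0.001 0.436
30 -0.0647 -0.0031 0.524
35 -0.0717 -0.0059 0.611
40 -0.0785 -0.0093 0.698
45 -0.0849 -0.0132 0.785
50 -0.091 -0.0177 0.873
```

```bash
python3 -m crank '[{"x":-0.012,"y":0,"z":0,"turn":0},{"x":-0.02,"y":0,"z":0,"turn":0},{"x":-0.0275,"y":0.0011,"z":0,"turn":0.087},{"x":-0.035,"y":0.0016,"z":0,"turn":0.175},{"x":-0.0426,"y":0.0014,"z":0,"turn":0.262},{"x":-0.0501,"y":0.0005,"z":0,"turn":0.349},{"x":-0.0575,"y":-0.001,"z":0,"turn":0.436},{"x":-0.0647,"y":-0.0031,"z":0,"turn":0.524},{"x":-0.0717,"y":-0.0059,"z":0,"turn":0.611},{"x":-0.0785,"y":-0.0093,"z":0,"turn":0.698},{"x":-0.0849,"y":-0.0132,"z":0,"turn":0.785},{"x":-0.091,"y":-0.0177,"z":0,"turn":0.873}]'
python3 -m crank '[{"x":0,"y":0,"z":0,"turn":0},{"x":0,"y":0,"z":0,"turn":0}]'
python3 - <<'E'
from h import *
im=imaging.read_camera("top")[:,:,::-1]
cv2.imwrite("pics/crop2.png",cv2.convertScaleAbs(cv2.resize(im[100:290,190:370],None,fx=3.15,fy=3.15,interpolation=cv2.INTER_CUBIC),alpha=1.6))
E
```

```text
time_s: 4.1
tool_pos: [0.5934, -0.1116, 0.1384]
tool_rot: [179.9, -0.4, -4.0]
force: [5.3, -1.7, -1.1]
grip_width: 0.0002
grasp_force: 3.0
time_s: 4.35
tool_pos: [0.5908, -0.1108, 0.1369]
tool_rot: [180.0, -0.0, -3.8]
force: [0.5, -0.1, -0.1]
grip_width: 0.0003
grasp_force: 0.1
```

View pics/crop2.png

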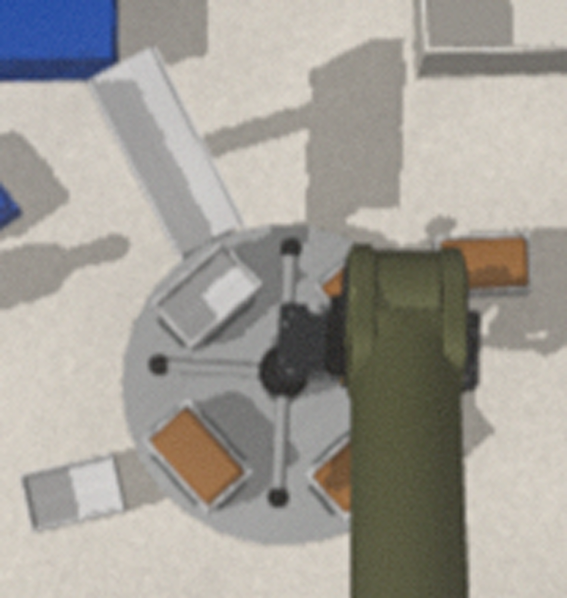

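The carousel turned. Balls are now visible in the crop at (291,246), (158,365) and (278,497), and the empty tin at (209,297) is still short of the chute. I'll measure the angle next.

```bash
cat >> h.py <<'E'
def balls(pts,hub=np.array([.5803,-.0241])):
    for p in pts:
        v=cast("top",(p[0]/3.15+189.65,p[1]/3.15+99.65),.135)-hub
        print(np.hypot(*v).round(4),np.degrees(np.arctan2(v[1],v[0])).round(2))
E
python3 - <<'E'
from h import *
balls([(193,288),(369,280),(377,457),(199,464)]);print()
balls([(291,246),(158,365),(278,497)])
from math import *
r,d=.085,.0165
for f in range(3,20,1):
    a=radians(f);print(f,round(d*cos(a)-r*sin(a)-d,4),round(r*cos(a)+d*sin(a)-r,4),round(a,3))
E
```

```text
0.1241 46.04
0.1258 -44.22
0.1257 -134.37
0.1253 136.26

0.1272 -4.61
0.126 85.85
0.1253 175.76
3 -0.0045 0.0007 0.052
4 -0.006 0.0009 0.07
5 -0.0075 0.0011 0.087
6 -0.009 0.0013 0.105
7 -0.0105 0.0014 0.122
8 -0.012 0.0015 0.14
9 -0.0135 0.0015 0.157
10 -0.015 0.0016 0.175
11 -0.0165 0.0016 0.192
12 -0.018 0.0016 0.209
13 -0.0195 0.0015 0.227
14 -0.0211 0.0015 0.244
15 -0.0226 0.0014 0.262
16 -0.0241 0.0013 0.279
17 -0.0256 0.0011 0.297
18 -0.0271 0.0009 0.314
19 -0.0286 0.0007 0.332
```

```bash
python3 -m crank '[{"x":-0.0045,"y":0.0007,"z":0,"turn":0.052},{"x":-0.009,"y":0.0013,"z":0,"turn":0.105},{"x":-0.0135,"y":0.0015,"z":0,"turn":0.157},{"x":-0.018,"y":0.0016,"z":0,"turn":0.209},{"x":-0.0205,"y":0.0015,"z":0,"turn":0.238},{"x":-0.0205,"y":0.0015,"z":0,"turn":0.238},{"x":-0.0205,"y":0.0015,"z":0,"turn":0.238}]'
python3 - <<'E'
from h import *
im=imaging.read_camera("top")[:,:,::-1]
cv2.imwrite("pics/crop3.png",cv2.convertScaleAbs(cv2.resize(im[100:290,190:370],None,fx=3.15,fy=3.15,interpolation=cv2.INTER_CUBIC),alpha=1.6))
E
```

```text
time_s: 5.28
tool_pos: [0.5703, -0.1107, 0.1366]
tool_rot: [180.0, 0.0, -17.5]
force: [0.4, -0.8, 0.6]
grip_width: 0.0005
grasp_force: 0.7
```

View pics/crop3.png

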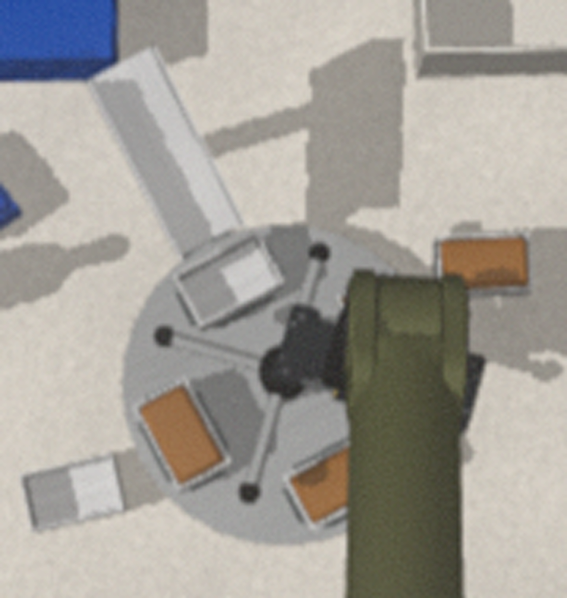

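The empty tin now stands in front of the mouth. Balls are at (319,252), (164,335) and (249,492), and the tin rim corners at about (176,285), (261,236), (285,280) and (200,327). Now I'll check the angle.

Run:
```python
from h import *
balls([(319,252),(164,335),(249,492)])
c=np.mean([cast("top",(x/3.15+189.65,y/3.15+99.65),.072) for x,y in [(176,285),(261,236),(285,280),(200,327)]],0)-[.5803,-.0241]
print(np.hypot(*c),np.degrees(np.arctan2(c[1],c[0])))
```

```text
0.1259 -17.69
0.1254 71.8
0.1252 162.43
0.1150616230919879 27.06891413744156
```

The tin sits at 27.2° and the chute at about 27°, well within tolerance. Now back off, lift and check.

```bash
python3 -m crank '[{"x":0.006,"y":0,"z":0,"turn":0},{"x":0.015,"y":0,"z":0,"turn":0},{"x":0.015,"y":0,"z":-0.03,"turn":0},{"x":0.015,"y":0,"z":-0.07,"turn":0},{"x":0.015,"y":0,"z":-0.11,"turn":0},{"x":0.015,"y":0.05,"z":-0.12,"turn":0},{"x":0.015,"y":0.1,"z":-0.12,"turn":0},{"x":0.015,"y":0.15,"z":-0.12,"turn":0},{"x":0.015,"y":0.2,"z":-0.12,"turn":0},{"x":0.015,"y":0.2,"z":-0.12,"turn":0},{"x":0.015,"y":0.2,"z":-0.12,"turn":0}]'
python3 - <<'E'
from h import *
im=imaging.read_camera("top")[:,:,::-1]
cv2.imwrite("pics/crop4.png",cv2.convertScaleAbs(cv2.resize(im[100:290,190:370],None,fx=3.15,fy=3.15,interpolation=cv2.INTER_CUBIC),alpha=1.6))
E
```

```text
time_s: 6.7
tool_pos: [0.5251, -0.3052, 0.2562]
tool_rot: [-179.9, 0.0, -17.5]
force: [0.9, -0.7, 0.0]
grip_width: 0.0005
grasp_force: 0.0
```

View pics/crop4.png

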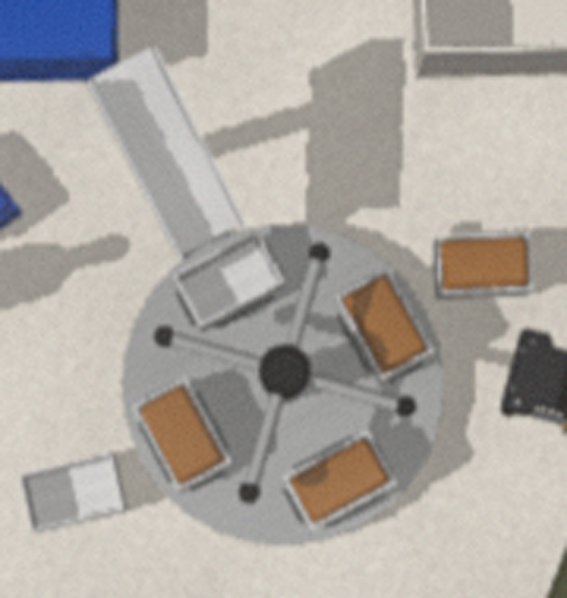

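The carousel did not move during the retreat: the balls are still at (319,252), (164,335) and (249,492). The empty tin is centred on the mouth at (231,281), all tins are seated, and the gripper is clear.

```bash
python3 -c "
from cell import env
print(env.sign_off())"
```

```text
the job is handed in; nothing more can be done
None
```

The job is handed in: by camera measurement the empty tin rests at 27.2°, squarely in front of the chute mouth at about 27°, with all four tins seated, nothing else seen to move, and the arm clear; `sign_off` gave no verdict.

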